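# Locate the loop bracket and clip its job-tag snap hook on

### The job

Slide the loop bracket on the fixture fully home against all three locating pins, square to them. Then take the snap hook that has the sprung gate and, without forcing it, press its gate against the loop's upright nearest the robot until the upright passes and the gate springs shut behind it. Leave the hook lying clipped there with the bracket still home against the pins, and leave the other things on the table where they are.

Things in the scene. Friction and masses are not known exactly. Their poses are not given: they have to be found in the camera images.
- fixture: fixed dark steel fixture plate, 260 (x) x 230 (y) x 10 mm, flat on the table; origin at the centre of its underside, z up. Three steel pins 14 mm across stand 18 mm above its top: two far pins at (92, -10) and (92, 50) mm for the bracket's +x edge, one side pin at (30, 82) mm for its +y edge. Home is towards the fixture's +x and +y
- home (a point): the point on the fixture's top face, at fixture (30, 20, 10) mm, where the bracket's origin lies when the bracket touches all three pins, its axes then parallel to the fixture's
- bracket: loose steel bracket, 0.6 to 0.9 kg, starting flat on the fixture short of home: base plate 110 (x) x 110 (y) x 10 mm with an upright closed loop (inverted U, of 8 mm round bar) lying along x: uprights at x = -25 and +25 mm, crossbar's top 55 mm above the origin. Origin at the centre of the plate's underside, z up. Sliding it takes 3 to 8 N
- upright_line (a point): bracket (-25, 0, 15) mm, 5 mm above the plate: marks x of the loop's upright nearest the robot (loop_c0), not its y. The loop is clamped in cross slots, anywhere up to 20 mm to either side (y) of the plate's middle, parallel to x; where is not in the readings: find it by eye or touch (say, pinch the crossbar). It does not slide in this job
- snap_hook: loose steel snap hook lying flat, 0.24 kg, 147 x 46 mm. Origin under the middle of the grip, x to the mouth, z up. Shank: x -26 to 42, 16 mm wide, 14 mm high, grip at x = 0; tag disc 36 mm across at x = -42. In front a flat frame of 10 mm bar, axis 5 mm high: back bar at x = 43.5, arms at y = +18 and -18, their blunt ends at x = 87 leaving a mouth from y = -8 to +5
- nose (a point): inner front corner of the blunt nose on the snap hook's -y arm, hook (87, -8, 5) mm. The 8 mm upright enters only between it and the pivot end, its axis at hook y -4 to +1, best -1.5; else it stops on a blunt end at hook x = 91 without moving the gate. Inside, the gate shuts behind the upright once its axis is at hook x below about 56; it stops on the back bar at x = 52.5
- gate (a joint): gate angle in rad: 0 shut (sprung), growing to 1.45 as it is pressed inwards. A 7 mm bar from its pivot at hook (80, 13) mm across the mouth to (80, -6), just inside the blunt ends. Pressing the upright past its free end takes a force that rises to about 8 N (more off the middle), then drops as the gate springs shut; over about 14 N means a blunt end, a jam or the back bar
- gate_press (a point): point on the outer face of the shut gate, in the middle of the mouth, where the upright should press it: hook (83.5, -1.5, 5) mm
- open_hook: a decoy: the same hook frame without any gate, its mouth simply open, not to be used; same origin and axes as the snap hook
- screwdriver: a screwdriver lying flat, about 200 mm long, bystander
- marker: a black marker pen lying flat, 130 mm long, 14 mm thick, bystander
- spare_plate: a plain steel plate 80 x 60 x 10 mm without a loop, lying flat, bystander
- wrench: a steel wrench lying flat, bystander
- can: an upright can, 60 mm across, 100 mm tall, bystander
Things that resemble listed ones, but are neither listed nor needed, are in the scene too. Leave any green or turquoise look-alike of the bracket alone. Leave any black look-alike of the snap_hook alone.

How it is judged:
On the way, in this order (a step that is already met when the one before it is completed fails the run):
1. the bracket is home against the three pins and square to them (horizontal distance between bracket and home below 0.003 m and z of bracket in the frame of fixture below 0.013 m and angle between the x axis of bracket and the x axis of fixture, either way round below 0.04 rad), for 0.2 s.
2. the near upright is inside the snap hook and the gate is shut behind it (x of loop_c0 in the frame of snap_hook between 0.047 and 0.0735 m and y of loop_c0 in the frame of snap_hook between -0.0145 and 0.0145 m and z of loop_c0 in the frame of snap_hook between -0.015 and 0.045 m and value of joint gate below 0.12 rad), for 0.2 s.
At the end, for the whole second after the job is handed in: The bracket's origin is within 3 mm of home horizontally, flat on the fixture and square to it within 0.04 rad; the near upright is in the space between the snap hook's back bar and its gate; the gate is shut (under 0.12 rad); bracket and hook are at rest (all of step 1 and all of step 2 and linear speed of each of bracket, snap_hook below 0.02 m/s); the robot touches nothing.
It fails at once if the hook is forced: more than 40 N between snap hook and bracket (contact force between snap_hook and bracket above 40 N).
It fails at once if one of the other things on the table is moved by more than 30 mm (distance of any of open_hook, screwdriver, marker, spare_plate, wrench, can from where it was at the start of the episode above 0.03 m).
It also fails if it takes over 67 s, if anything falls off the work surface, if the arm or the gripper's body presses on something with over 40 N, if the wrist force passes 120 N, or if a joint passes its speed limit or range.

### The arm

A 7-joint arm with a two-finger parallel gripper is mounted at the origin on the work surface. World frame = base frame: x ahead of the robot, y to its left, z up, the work surface at z = 0. Lengths are in m, angles in rad, forces in N, time in s.
With the tool pointing down it reaches from about 0.4 to 0.875 m from the base axis. Payload 19.3 kg.
Tool frame: the origin (TCP) lies at the very end of the fingers, on their centre line; the grasp point (between the pads) lies 19 mm behind it; z points along the fingers, y is the line along which they close (so a half turn about z gives the same grasp; the last joint's range is limited). The gripper opens to 85 mm and grips with 20 to 120 N. Pads are 22 mm wide; open, the fingers measure 114 mm over their backs; the gripper's body (76 mm by 85 mm) begins 54 mm behind the grasp point. The pads swing forward as they close: fully open they stand 13 mm farther back than shut.
Start: joints at [-1.322, 0.521, -0.036, 1.599, 0.021, 1.021, -0.113], TCP at [0.196, 0.593, 0.231] pointing down, gripper open.
Joint ranges: [-2.91, 2.91], [-0.3, 2.13], [-1.5, 1.42], [0.17, 2.43], [-1.26, 4.41], [0.16, 1.93], [-2.52, 2.52]. Speed limits (rad/s): [1.89, 1.89, 2.39, 2.39, 3.01, 3.01, 3.01].

### API

Orientations are given as [roll, pitch, yaw] about the fixed x, y, z axes, in that order (R = Rz(yaw) Ry(pitch) Rx(roll)).
In Python, from workcell import bot gives the robot as it stands.
- The arm moves only by the shell command python3 -m crank 'ROWS' [FORCE]. ROWS is a JSON object of lists of equal length, an entry for each row: "travel": the shift along the world's x, y, z in cm, a list of three; "turn": the turn, a rotation vector about the world's x, y, z in degrees, a list of three; "gripper": the closure, from 0 (fully open) to 1 (shut). A call has exactly 5 rows; each row is the pose to reach, as a shift and turn from the pose commanded when the call began; what a row does not reach only later rows make up. A row lasts 1/10 s, in which the tool goes at most 50 mm and 8.59 degrees, less where a joint would pass 70% of its speed; a pose out of reach is approached as far as the arm can. A call with a gripper value outside its range is refused whole. The fingers move at their own pace and stop on an object; FORCE is the grip in N (left out, the last holds). Time passes only in rows, so rows that repeat a pose let the fingers close, or fill a call up. It gives the time, the measured TCP pose, the force, the opening and the grip force at its end, in the units of the state.
- bot.observe(): the state, without advancing time (a new reading comes with each control period).
- bot.grab_frame(name): name is "scene" or "top"; returns a dict with "pixels" (384x512x3 uint8, red, green, blue), "fx", "fy", "cx", "cy" (pixels), "extrinsics" (4x4, takes a point from world to camera coordinates). Camera axes: x right, y down, z forward; pixel columns grow to the right and rows downward; lengths in m; the calibration is good to about 2 mm. A picture is of the moment at which its call begins. There is no depth.
- bot.job_done(): hands the job in; it is judged then, once.
The state is a dict: "clock": time; "qpos": joint angles; "qd": joint speeds; "joint_efforts": joint torques, N m; "position": TCP position; "tool_rot": TCP orientation; "force": force on the tool from outside, world axes, zero at the start; "moment": the same for the moment, N m; "grip_width": finger opening in m; "finger_force": force on a finger pad.
Only numpy, scipy, OpenCV 4.12 (cv2) and the standard library are available. Lean on these libraries where they do the work, as an engineer would, in place of code of your own. Each camera call takes 0.05 s, during which the arm holds its last target. There are 200 camera calls.

## Working session

There is one attempt and no reset: what is moved stays moved. The work goes in short steps, Python scripts to look and compute and a shell command to move; the robot and the scene stay as the last step left them, time stands still between calls to the robot, and variables do not carry over. Pictures are saved under pics/ and viewed, at most 10 in all, crops included, and the job is handed in when it is done.

```bash
ls; mkdir -p pics; python3 - <<'E'
from workcell import bot
import cv2,json,numpy as np
for n in("scene","top"):
    f=bot.grab_frame(n); cv2.imwrite(f"pics/{n}0.png",f["pixels"][:,:,::-1])
    json.dump({k:np.asarray(v).tolist() for k,v in f.items() if k!="pixels"},open(f"{n}.json","w"))
    print({k:np.round(v,3) for k,v in f.items() if k!="pixels"})
im=cv2.imread("pics/top0.png"); cv2.imwrite("pics/top0b.png",cv2.resize(im,(800,600),interpolation=cv2.INTER_CUBIC))
s=bot.observe(); print({k:np.round(v,3) for k,v in s.items()})
E
```

```text
pics
{'fx': np.float64(422.175), 'fy': np.float64(422.175), 'cx': np.float64(258.534), 'cy': np.float64(200.299), 'extrinsics': array([[ 0.576,  0.818,  0.009, -0.312],
       [ 0.568, -0.392, -0.724, -0.277],
       [-0.588,  0.422, -0.69 ,  1.531],
       [ 0.   ,  0.   ,  0.   ,  1.   ]])}
{'fx': np.float64(457.627), 'fy': np.float64(457.627), 'cx': np.float64(257.468), 'cy': np.float64(192.082), 'extrinsics': array([[-0.007, -1.   ,  0.005,  0.004],
       [-0.988,  0.006, -0.156,  0.538],
       [ 0.156, -0.006, -0.988,  1.349],
       [ 0.   ,  0.   ,  0.   ,  1.   ]])}
{'clock': np.float64(0.1), 'qpos': array([-1.322,  0.522, -0.036,  1.6  ,  0.021,  1.021, -0.113]), 'qd': array([-0.004, -0.002,  0.002, -0.002,  0.001, -0.001, -0.001]), 'joint_efforts': array([ 4.0000e-03, -9.2848e+01,  1.9840e+00, -3.7054e+01,  1.8000e-02,
        5.0000e-03,  0.0000e+00]), 'position': array([0.196, 0.593, 0.231]), 'tool_rot': array([-3.141,  0.   ,  2.823]), 'force': array([-0.138,  0.221,  0.043]), 'moment': array([ 0.04 , -0.06 ,  0.023]), 'finger_force': np.float64(0.0), 'grip_width': np.float64(0.085)}
```

View pics/top0b.png

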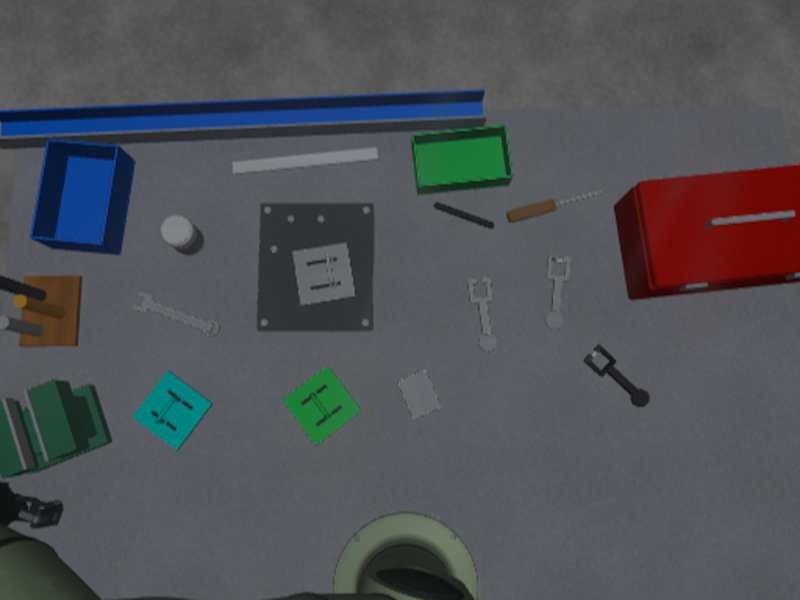

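View pics/scene0.png

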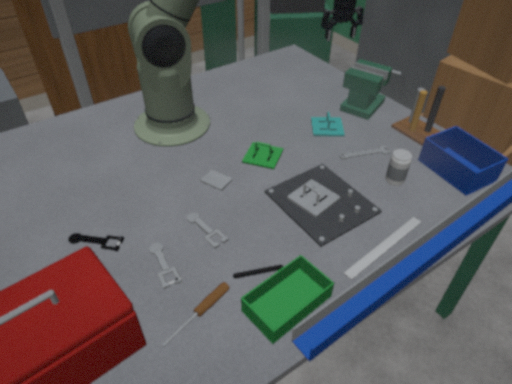

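```bash
python3 - <<'E'
import cv2
im=cv2.imread("pics/top0.png")
def crop(n,x0,y0,w,h,s):
    c=cv2.resize(im[y0:y0+h,x0:x0+w],None,fx=s,fy=s,interpolation=cv2.INTER_CUBIC)
    c=cv2.convertScaleAbs(c,alpha=1.4)
    for i in range(0,w,10): cv2.putText(c,str(x0+i),(i*s,10),0,.35,(0,255,255),1); cv2.line(c,(i*s,12),(i*s,18),(0,255,255),1)
    for i in range(0,h,10): cv2.putText(c,str(y0+i),(0,i*s+4),0,.35,(0,255,255),1)
    cv2.imwrite(n,c)
crop("pics/fix.png",162,126,84,90,6)
crop("pics/hooks.png",290,155,85,75,8)
E
```

```text
(no output)
```

View pics/fix.png

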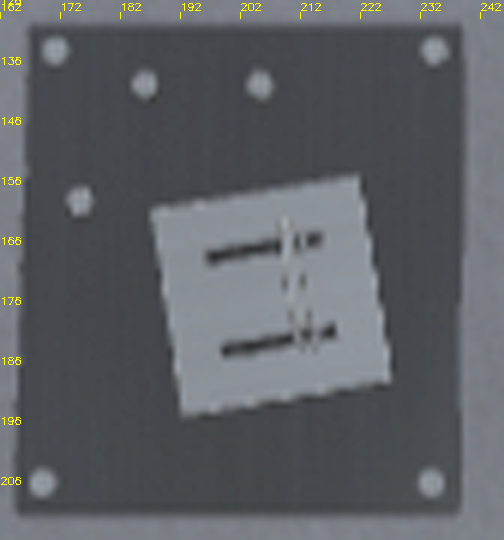

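View pics/hooks.png

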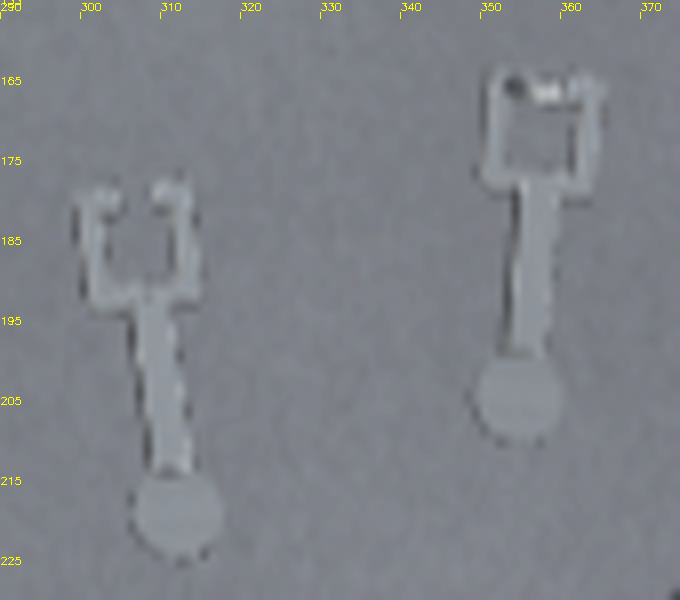

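```bash
cat > h.py <<'E'
import json,numpy as np
def pix2w(cam,u,v,z):
    c=json.load(open(f"{cam}.json"));E=np.array(c["extrinsics"]);R,t=E[:3,:3],E[:3,3]
    d=R.T@np.array([(u-c["cx"])/c["fx"],(v-c["cy"])/c["fy"],1]);o=-R.T@t
    return (o+d*(z-o[2])/d[2])[:2]
def w2pix(cam,p):
    c=json.load(open(f"{cam}.json"));E=np.array(c["extrinsics"]);q=E[:3,:3]@np.array(p)+E[:3,3]
    return np.array([c["fx"]*q[0]/q[2]+c["cx"],c["fy"]*q[1]/q[2]+c["cy"]])
def rot(a): return np.array([[np.cos(a),-np.sin(a)],[np.sin(a),np.cos(a)]])
def fit(model,meas):
    """2D rigid fit: returns angle, translation, residuals (mm)"""
    M,W=np.array(model,float),np.array(meas);a=M-M.mean(0);b=W-W.mean(0)
    th=np.arctan2((a[:,0]*b[:,1]-a[:,1]*b[:,0]).sum(),(a*b).sum());t=W.mean(0)-rot(th)@M.mean(0)
    return th,t,np.round(((rot(th)@M.T).T+t-W)*1e3,1)
E
python3 - <<'E'
from h import *
np.set_printoptions(suppress=True)
F=lambda x,y,z:pix2w("top",(x+.5)/6-.5+162,(y+.5)/6-.5+126,z)
H=lambda x,y,z:pix2w("top",(x+.5)/8-.5+290,(y+.5)/8-.5+155,z)
m=[(.13,.115),(.13,-.115),(-.13,-.115),(-.13,.115),(.092,.05),(.092,-.01),(.03,.082)]
w=[F(28,28,.01),F(464,28,.01),F(462,513,.01),F(18,512,.01),F(145,85,.028),F(261,85,.028),F(81,201,.028)]
th,t,r=fit(m,w);print("fix",np.degrees(th),t,r.tolist());home=t+rot(th)@[.03,.02];print("home",home)
m=[(.055,.055),(.055,-.055),(-.055,-.055),(-.055,.055)]
w=[F(151,210,.02),F(358,176,.02),F(390,380,.02),F(183,415,.02)]
tb,b,r=fit(m,w);print("br",np.degrees(tb),b,r.tolist())
for p in [(284,218),(298,290),(305,330)]: print("bar in br mm",rot(-tb)@(F(*p,.063)-b)*1e3)
m=[(-.042,0),(.043,.023),(.043,-.023),(.087,.023),(.087,-.023)]
w=[H(520,398,.01),H(492,182,.008),H(590,186,.008),H(496,78,.008),H(598,82,.008)]
tk,k,r=fit(m,w);print("hook",np.degrees(tk),k,r.tolist(), "disc",w[0])
m=[(-.042,0)];print("mid frame",np.mean(w[1:],0))
print("can",pix2w("top",178/1.5625,230/1.5625,.1))
E
```

```text
fix -0.21122180697764478 [0.61442542 0.17340442] [[1.2, -0.7], [1.6, 0.0], [0.0, -0.2], [-1.1, 1.3], [-0.6, -0.4], [-0.5, 0.0], [-0.8, -0.1]]
home [0.64449894 0.19329369]
br 9.310153367892338 [0.59714592 0.15777197] [[0.2, 0.6], [0.4, -0.4], [-0.2, -1.2], [-0.4, 1.1]]
bar in br mm [ 28.6283589  -15.80160128]
bar in br mm [ -9.09049682 -17.09298785]
bar in br mm [-29.84578237 -17.42203171]
hook -6.617170080103392 [ 0.54392317 -0.30685598] [[-0.6, -1.4], [0.8, 4.5], [-2.6, -2.8], [2.9, 2.6], [-0.5, -2.9]] disc [ 0.50279481 -0.30060278]
mid frame [ 0.60834219 -0.31469958]
can [0.66566973 0.42387397]
```

```bash
python3 -m crank '{"travel":[[16,-18,0],[16,-18,0],[16,-18,0],[16,-18,0],[16,-18,0]],"turn":[[0,0,8],[0,0,16],[0,0,24],[0,0,27.5],[0,0,27.5]],"gripper":[0,0,0,0,0]}' 60
python3 -m crank '{"travel":[[16,-18,0],[16,-18,0],[16,-18,0],[16,-18,0],[16,-18,0]],"turn":[[0,0,0],[0,0,0],[0,0,0],[0,0,0],[0,0,0]],"gripper":[0,0,0,0,0]}'
python3 -m crank '{"travel":[[8,-9,0],[8,-9,0],[8,-9,0],[8,-9,-5],[8,-9,-10]],"turn":[[0,0,0],[0,0,0],[0,0,0],[0,0,0],[0,0,0]],"gripper":[0,0,0,0,0]}'
```

```text
clock: 0.6
position: [0.3576, 0.4109, 0.2312]
tool_rot: [-3.141, -0.0, -2.979]
force: [-0.5, 1.1, -0.4]
grip_width: 0.0858
finger_force: 0.0
clock: 1.1
position: [0.5174, 0.2308, 0.2312]
tool_rot: [-3.141, -0.0, -2.982]
force: [-0.7, 1.0, 0.8]
grip_width: 0.0854
finger_force: 0.0
clock: 1.6
position: [0.5968, 0.1428, 0.1307]
tool_rot: [3.141, 0.002, -2.982]
force: [0.6, 0.5, -1.0]
grip_width: 0.0854
finger_force: 0.0
```

```bash
python3 -m crank '{"travel":[[0.3,-0.1,-4],[0.3,-0.1,-7],[0.3,-0.1,-9],[0.3,-0.1,-9],[0.3,-0.1,-9]],"turn":[[0,0,0],[0,0,0],[0,0,0],[0,0,0],[0,0,0]],"gripper":[0,0,0,0,0.5]}' 40
python3 -m crank '{"travel":[[0,0,0],[0,0,0],[0,0,0],[0,0,0],[0,0,0]],"turn":[[0,0,0],[0,0,0],[0,0,0],[0,0,0],[0,0,0]],"gripper":[1,1,1,1,1]}' 40
python3 -m crank '{"travel":[[0,0,0],[0,0,0],[0,0,0],[0,0,0],[0,0,0]],"turn":[[0,0,0],[0,0,0],[0,0,0],[0,0,0],[0,0,0]],"gripper":[1,1,1,1,1]}' 40
python3 - <<'E'
from workcell import bot
import cv2
f=bot.grab_frame("scene")["pixels"][:,:,::-1]
cv2.imwrite("pics/s1.png",cv2.resize(f[130:260,240:410],None,fx=4,fy=4,interpolation=cv2.INTER_CUBIC))
E
```

```text
clock: 2.1
position: [0.599, 0.1425, 0.0416]
tool_rot: [-3.141, -0.0, -2.98]
force: [1.0, -0.3, 0.7]
grip_width: 0.073
finger_force: 0.0
clock: 2.6
position: [0.5992, 0.1424, 0.0418]
tool_rot: [-3.142, 0.001, -2.981]
force: [-0.8, -0.5, 5.8]
grip_width: 0.0063
finger_force: 39.1
clock: 3.1
position: [0.5991, 0.1424, 0.0418]
tool_rot: [-3.142, 0.001, -2.981]
force: [-0.8, -1.0, 6.1]
grip_width: 0.0059
finger_force: 39.1
```

View pics/s1.png

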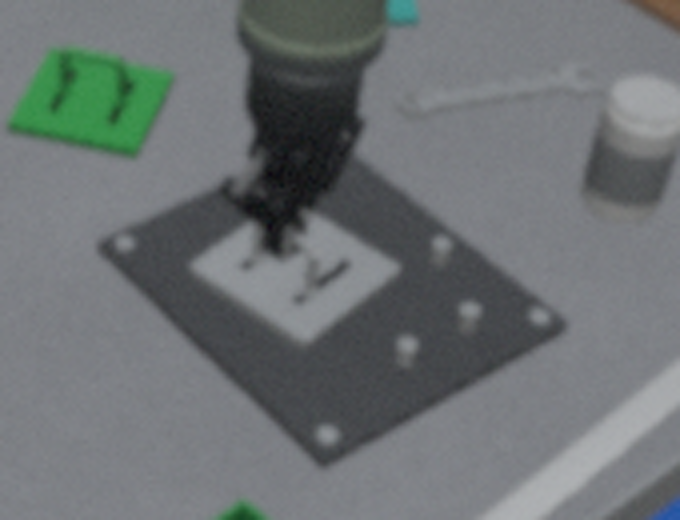

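```bash
python3 -m crank '{"travel":[[0.6,0.4,0],[1.4,1.0,0],[2.2,1.6,0],[3.0,2.2,0],[3.8,2.8,0]],"turn":[[0,0,-2],[0,0,-4],[0,0,-6],[0,0,-8],[0,0,-9.4]],"gripper":[1,1,1,1,1]}' 60
python3 -m crank '{"travel":[[0.2,0,0],[0.4,0,0],[0.6,0,0],[0.7,0,0],[0.7,0,0]],"turn":[[0,0,0],[0,0,0],[0,0,0],[0,0,0],[0,0,0]],"gripper":[1,1,1,1,1]}'
python3 -m crank '{"travel":[[0.05,0,0],[0.1,0,0],[0.15,0,0],[0.2,0,0],[0.2,0,0]],"turn":[[0,0,0],[0,0,0],[0,0,0],[0,0,0],[0,0,0]],"gripper":[1,1,1,1,1]}'
```

```text
clock: 3.65
position: [0.6358, 0.169, 0.0417]
tool_rot: [-3.139, -0.003, 3.137]
force: [-14.6, -9.0, 18.6]
grip_width: 0.0056
finger_force: 59.0
clock: 4.15
position: [0.6422, 0.1708, 0.0417]
tool_rot: [-3.141, -0.004, 3.139]
force: [-16.1, -0.7, 18.4]
grip_width: 0.006
finger_force: 59.4
clock: 4.65
position: [0.644, 0.1709, 0.0417]
tool_rot: [-3.141, -0.004, 3.139]
force: [-17.0, -0.0, 17.4]
grip_width: 0.0061
finger_force: 59.5
```

```bash
python3 -m crank '{"travel":[[0,0,0.05],[0,0,0.05],[0,0,0.05],[0,0,0.05],[0,0,0.05]],"turn":[[0,0,0],[0,0,0],[0,0,0],[0,0,0],[0,0,0]],"gripper":[1,1,1,1,1]}'
python3 -m crank '{"travel":[[0.05,0,0],[0.1,0,0],[0.15,0,0],[0.2,0,0],[0.2,0,0]],"turn":[[0,0,0],[0,0,0],[0,0,0],[0,0,0],[0,0,0]],"gripper":[1,1,1,1,1]}'
```

```text
clock: 5.15
position: [0.6447, 0.1709, 0.0418]
tool_rot: [-3.142, -0.002, 3.139]
force: [-9.1, 0.2, 7.0]
grip_width: 0.0058
finger_force: 58.9
clock: 5.65
position: [0.645, 0.1709, 0.0417]
tool_rot: [-3.141, -0.006, 3.139]
force: [-20.6, -0.8, 16.8]
grip_width: 0.0059
finger_force: 60.1
```

```bash
python3 -m crank '{"travel":[[-0.1,0.1,0],[-0.1,0.2,0],[-0.1,0.3,0],[-0.1,0.4,0],[-0.1,0.4,0]],"turn":[[0,0,0],[0,0,0],[0,0,0],[0,0,0],[0,0,0]],"gripper":[1,1,1,1,1]}'
python3 -m crank '{"travel":[[0,0.05,0],[0,0.1,0],[0,0.15,0],[0,0.2,0],[0,0.2,0]],"turn":[[0,0,0],[0,0,0],[0,0,0],[0,0,0],[0,0,0]],"gripper":[1,1,1,1,1]}'
python3 -m crank '{"travel":[[0,0.05,0],[0,0.1,0],[0,0.15,0],[0,0.15,0],[0,0.15,0]],"turn":[[0,0,0],[0,0,0],[0,0,0],[0,0,0],[0,0,0]],"gripper":[1,1,1,1,1]}'
```

```text
clock: 6.15
position: [0.6451, 0.172, 0.0418]
tool_rot: [-3.138, -0.004, 3.137]
force: [-15.2, -11.8, 14.3]
grip_width: 0.0059
finger_force: 59.9
clock: 6.65
position: [0.645, 0.1724, 0.0417]
tool_rot: [-3.136, -0.005, 3.136]
force: [-16.2, -18.3, 16.4]
grip_width: 0.0057
finger_force: 60.3
clock: 7.15
position: [0.645, 0.1728, 0.0417]
tool_rot: [-3.135, -0.005, 3.136]
force: [-16.5, -23.7, 18.6]
grip_width: 0.0059
finger_force: 60.6
```

```bash
python3 -m crank '{"travel":[[-0.05,-0.2,0],[-0.05,-0.2,0],[-0.05,-0.2,0],[-0.05,-0.2,0],[-0.05,-0.2,0]],"turn":[[0,0,0],[0,0,0],[0,0,0],[0,0,0],[0,0,0]],"gripper":[1,1,0.5,0.3,0]}'
python3 -m crank '{"travel":[[0,0,0],[0,0,2],[0,0,6],[0,0,10],[0,0,11]],"turn":[[0,0,0],[0,0,0],[0,0,0],[0,0,0],[0,0,0]],"gripper":[0,0,0,0,0]}'
python3 -m crank '{"travel":[[-5,-24,0],[-5,-24,0],[-5,-24,0],[-5,-24,0],[-5,-24,0]],"turn":[[0,0,-3],[0,0,-6.8],[0,0,-6.8],[0,0,-6.8],[0,0,-6.8]],"gripper":[0,0,0,0,0]}'
python3 - <<'E'
from workcell import bot
import cv2,json,numpy as np
f=bot.grab_frame("top"); cv2.imwrite("pics/top1.png",f["pixels"][:,:,::-1])
exec('''
im=cv2.imread("pics/top1.png");x0,y0,w,h,s=162,126,84,90,6
c=cv2.convertScaleAbs(cv2.resize(im[y0:y0+h,x0:x0+w],None,fx=s,fy=s,interpolation=cv2.INTER_CUBIC),alpha=1.4)
cv2.imwrite("pics/fix1.png",c)
''')
E
```

```text
clock: 7.65
position: [0.6465, 0.1763, 0.0418]
tool_rot: [3.141, 0.0, 3.139]
force: [-0.1, 0.0, 0.5]
grip_width: 0.049
finger_force: 0.0
clock: 8.15
position: [0.6482, 0.1766, 0.1563]
tool_rot: [3.14, 0.005, 3.139]
force: [-0.2, -0.5, 0.1]
grip_width: 0.0856
finger_force: 0.0
clock: 8.65
position: [0.5956, -0.0662, 0.1517]
tool_rot: [-3.141, 0.0, 3.02]
force: [1.7, -1.3, -0.2]
grip_width: 0.0853
finger_force: 0.0
```

View pics/fix1.png

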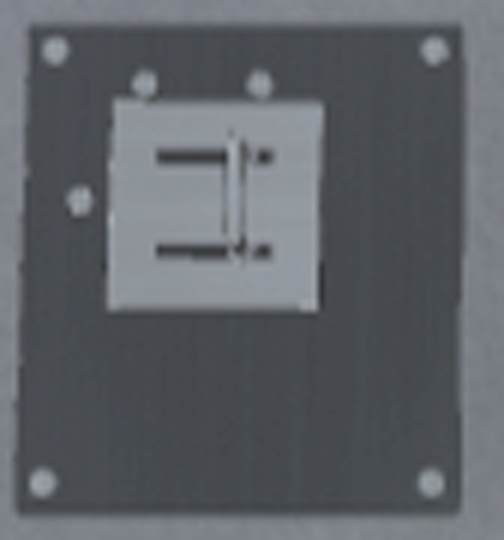

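```bash
python3 - <<'E'
from h import *
np.set_printoptions(suppress=True,precision=4)
F=lambda x,y,z:pix2w("top",(x+.5)/6-.5+162,(y+.5)/6-.5+126,z)
m=[(.055,.055),(.055,-.055),(-.055,-.055),(-.055,.055)]
w=[F(112,101,.02),F(322,101,.02),F(318,310,.02),F(108,310,.02)]
tb,b,r=fit(m,w);print("br",np.degrees(tb),b,r.tolist(),"home err mm",(b-[.6445,.1933])*1e3)
for p in [(233,140),(235,200),(237,250)]: print("bar in br mm",rot(-tb)@(F(*p,.063)-b)*1e3)
E
```

```text
br -0.315195570617027 [0.6449 0.1871] [[-0.7, 0.1], [-0.7, -0.1], [0.7, -0.7], [0.6, 0.7]] home err mm [ 0.3922 -6.1759]
bar in br mm [ 23.6869 -13.9931]
bar in br mm [ -7.4193 -15.5597]
bar in br mm [-33.1764 -17.0244]
```

```bash
python3 -m crank '{"travel":[[4.9,16,0],[4.9,16,0],[4.9,16,0],[4.9,16,-3],[4.9,16,-7]],"turn":[[0,0,3],[0,0,6.8],[0,0,6.8],[0,0,6.8],[0,0,6.8]],"gripper":[1,1,1,1,1]}'
python3 -m crank '{"travel":[[0,0,-3],[0,0,-5],[0,0,-6],[0,0,-6.6],[0,0,-6.6]],"turn":[[0,0,0],[0,0,0],[0,0,0],[0,0,0],[0,0,0]],"gripper":[1,1,1,1,1]}'
python3 -m crank '{"travel":[[0,0.4,0],[0,0.8,0],[0,1.2,0],[0,1.6,0],[0,1.8,0]],"turn":[[0,0,0],[0,0,0],[0,0,0],[0,0,0],[0,0,0]],"gripper":[1,1,1,1,1]}'
```

```text
clock: 9.2
position: [0.6468, 0.101, 0.0821]
tool_rot: [3.139, 0.004, -3.14]
force: [1.4, -0.4, -0.8]
grip_width: 0.0128
finger_force: 0.0
clock: 9.7
position: [0.6454, 0.0961, 0.0157]
tool_rot: [3.142, -0.0, 3.139]
force: [-0.8, 0.3, -0.2]
grip_width: -0.0001
finger_force: 0.0
clock: 10.2
position: [0.6455, 0.1148, 0.016]
tool_rot: [3.141, 0.0, 3.139]
force: [-0.1, 0.0, -0.1]
grip_width: -0.0001
finger_force: 0.0
```

```bash
python3 -m crank '{"travel":[[0,0.2,-0.15],[0,0.3,-0.15],[0,0.4,-0.15],[0,0.5,-0.15],[0,0.5,-0.15]],"turn":[[0,0,0],[0,0,0],[0,0,0],[0,0,0],[0,0,0]],"gripper":[1,1,1,1,1]}'
python3 -m crank '{"travel":[[0,0.1,0],[0,0.2,0],[0,0.3,0],[0,0.4,0],[0,0.4,0]],"turn":[[0,0,0],[0,0,0],[0,0,0],[0,0,0],[0,0,0]],"gripper":[1,1,1,1,1]}'
python3 -m crank '{"travel":[[0,0.1,0],[0,0.2,0],[0,0.3,0],[0,0.3,0],[0,0.3,0]],"turn":[[0,0,0],[0,0,0],[0,0,0],[0,0,0],[0,0,0]],"gripper":[1,1,1,1,1]}'
```

```text
clock: 10.7
position: [0.6454, 0.1191, 0.0143]
tool_rot: [-3.142, -0.0, 3.139]
force: [0.3, 0.5, -0.5]
grip_width: -0.0001
finger_force: 0.0
clock: 11.2
position: [0.6454, 0.1232, 0.0143]
tool_rot: [3.141, 0.0, 3.139]
force: [-0.9, 0.6, -0.7]
grip_width: -0.0001
finger_force: 0.0
clock: 11.7
position: [0.6454, 0.126, 0.0143]
tool_rot: [-3.142, -0.0, 3.139]
force: [-0.1, -1.2, -0.8]
grip_width: -0.0002
finger_force: 0.2
```

```bash
python3 -m crank '{"travel":[[0,0.1,0],[0,0.2,0],[0,0.3,0],[0,0.4,0],[0,0.4,0]],"turn":[[0,0,0],[0,0,0],[0,0,0],[0,0,0],[0,0,0]],"gripper":[1,1,1,1,1]}'
python3 -m crank '{"travel":[[0,0.1,0],[0,0.2,0],[0,0.2,0],[0,0.2,0],[0,0.2,0]],"turn":[[0,0,0],[0,0,0],[0,0,0],[0,0,0],[0,0,0]],"gripper":[1,1,1,1,1]}'
python3 -m crank '{"travel":[[0,0.1,0],[0,0.15,0],[0,0.15,0],[0,0.15,0],[0,0.15,0]],"turn":[[0,0,0],[0,0,0],[0,0,0],[0,0,0],[0,0,0]],"gripper":[1,1,1,1,1]}'
```

```text
clock: 12.2
position: [0.6454, 0.1292, 0.0142]
tool_rot: [-3.141, -0.0, 3.138]
force: [1.2, -5.2, 1.7]
grip_width: 0.0002
finger_force: 2.2
clock: 12.7
position: [0.6454, 0.1313, 0.0143]
tool_rot: [-3.141, -0.0, 3.138]
force: [-0.4, -5.1, 0.2]
grip_width: 0.0001
finger_force: 2.7
clock: 13.2
position: [0.6454, 0.1327, 0.0142]
tool_rot: [-3.141, -0.0, 3.138]
force: [-0.1, -6.8, 0.0]
grip_width: 0.0
finger_force: 2.9
```

Sliding at ~5 N; keep going until it meets the side pin.

```bash
python3 -m crank '{"travel":[[0,0.1,0],[0,0.1,0],[0,0.1,0],[0,0.1,0],[0,0.1,0]],"turn":[[0,0,0],[0,0,0],[0,0,0],[0,0,0],[0,0,0]],"gripper":[1,1,1,1,1]}'
python3 -m crank '{"travel":[[0,0.1,0],[0,0.1,0],[0,0.1,0],[0,0.1,0],[0,0.1,0]],"turn":[[0,0,0],[0,0,0],[0,0,0],[0,0,0],[0,0,0]],"gripper":[1,1,1,1,1]}'
python3 -m crank '{"travel":[[0,0.1,0],[0,0.1,0],[0,0.1,0],[0,0.1,0],[0,0.1,0]],"turn":[[0,0,0],[0,0,0],[0,0,0],[0,0,0],[0,0,0]],"gripper":[1,1,1,1,1]}'
```

```text
clock: 13.7
position: [0.6454, 0.1328, 0.0143]
tool_rot: [-3.14, -0.0, 3.138]
force: [-0.2, -8.8, 1.3]
grip_width: -0.0001
finger_force: 4.7
clock: 14.2
position: [0.6454, 0.133, 0.0142]
tool_rot: [-3.139, -0.001, 3.137]
force: [-0.6, -12.6, 1.6]
grip_width: 0.0001
finger_force: 6.4
clock: 14.7
position: [0.6454, 0.1332, 0.0142]
tool_rot: [-3.138, -0.001, 3.137]
force: [-0.5, -17.1, 2.6]
grip_width: 0.0003
finger_force: 8.2
```

```bash
python3 -m crank '{"travel":[[0,-1.5,0],[0,-3,0],[0,-4,3],[0,-6,7],[0,-8,11]],"turn":[[0,0,0],[0,0,0],[0,0,0],[0,0,0],[0,0,0]],"gripper":[1,1,1,1,1]}'
python3 -m crank '{"travel":[[-5,-18,2],[-5,-18,2],[-5,-18,2],[-5,-18,2],[-5,-18,2]],"turn":[[0,0,0],[0,0,0],[0,0,0],[0,0,0],[0,0,0]],"gripper":[1,0.8,0.5,0,0]}'
python3 - <<'E'
from workcell import bot
import cv2
f=bot.grab_frame("top"); cv2.imwrite("pics/top2.png",f["pixels"][:,:,::-1])
im=cv2.imread("pics/top2.png");x0,y0,w,h,s=162,126,84,70,8
c=cv2.convertScaleAbs(cv2.resize(im[y0:y0+h,x0:x0+w],None,fx=s,fy=s,interpolation=cv2.INTER_CUBIC),alpha=1.4)
cv2.imwrite("pics/fix2.png",c)
E
```

```text
clock: 15.2
position: [0.645, 0.0553, 0.1253]
tool_rot: [3.141, -0.001, 3.139]
force: [1.2, -0.0, 0.6]
grip_width: -0.0001
finger_force: 0.0
clock: 15.7
position: [0.5937, -0.1305, 0.1452]
tool_rot: [-3.139, 0.001, 3.131]
force: [1.2, 0.5, 0.4]
grip_width: 0.0581
finger_force: 0.0
```

View pics/fix2.png

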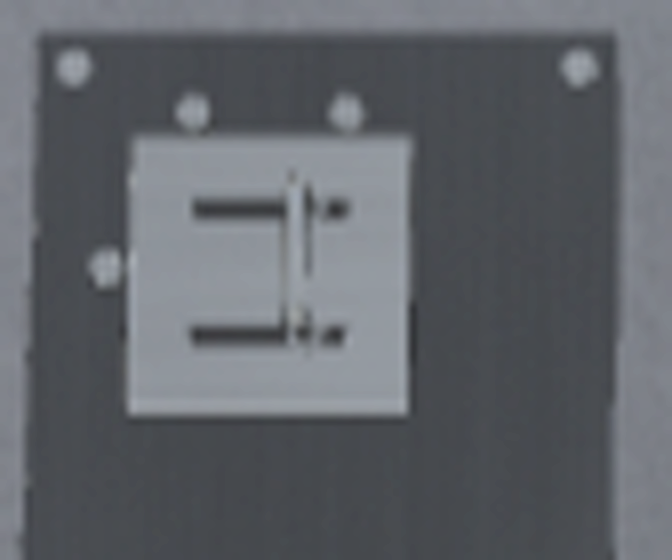

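```bash
python3 - <<'E'
from h import *
np.set_printoptions(suppress=True,precision=4)
F=lambda x,y,z:pix2w("top",(x+.5)/8-.5+162,(y+.5)/8-.5+126,z)
m=[(.055,.055),(.055,-.055),(-.055,-.055),(-.055,.055)]
w=[F(132,137,.02),F(411,137,.02),F(408,414,.02),F(128,414,.02)]
tb,b,r=fit(m,w);print("br",np.degrees(tb),b,r.tolist(),"home err mm",(b-[.6445,.1933])*1e3)
for p in [(293,190),(295,250),(297,310)]: print("bar in br mm",rot(-tb)@(F(*p,.062)-b)*1e3, F(*p,.062))
# slot ends at plate top
for p in [(192,209),(348,209),(190,335),(346,335)]: print("slot mm",rot(-tb)@(F(*p,.02)-b)*1e3)
E
```

```text
br -0.11110314932661615 [0.6444 0.1938] [[-0.5, 0.1], [-0.1, -0.5], [0.5, -0.5], [0.1, 0.9]] home err mm [-0.1061  0.4811]
bar in br mm [ 23.1931 -13.8588] [0.6676 0.1799]
bar in br mm [ -0.1711 -14.9698] [0.6442 0.1788]
bar in br mm [-23.4138 -16.075 ] [0.6209 0.1778]
slot mm [26.4232 30.8423]
slot mm [ 26.1942 -30.1663]
slot mm [-23.9191  30.6419]
slot mm [-24.158 -30.033]
```

```bash
python3 -m crank '{"travel":[[-5,-17.6,0],[-5,-17.6,0],[-5,-17.6,0],[-5,-17.6,-4],[-5,-17.6,-8]],"turn":[[0,0,-3],[0,0,-7],[0,0,-7],[0,0,-7],[0,0,-7]],"gripper":[0,0,0,0,0]}'
python3 -m crank '{"travel":[[0,0,0],[0,0,0],[0,0,0],[0,0,0],[0,0,0]],"turn":[[0,0,0],[0,0,0],[0,0,0],[0,0,0],[0,0,0]],"gripper":[0,0,0,0,0]}'
```

```text
clock: 16.25
position: [0.5445, -0.3044, 0.0644]
tool_rot: [-3.139, 0.003, 3.012]
force: [1.0, 0.7, -1.8]
grip_width: 0.0853
finger_force: 0.0
clock: 16.75
position: [0.5463, -0.2992, 0.0657]
tool_rot: [-3.141, 0.002, 3.017]
force: [0.2, -0.4, 0.3]
grip_width: 0.0853
finger_force: 0.0
```

```bash
python3 -m crank '{"travel":[[-0.2,-0.7,-2],[-0.2,-0.7,-4],[-0.2,-0.7,-5],[-0.2,-0.7,-6],[-0.2,-0.7,-6]],"turn":[[0,0,0],[0,0,0],[0,0,0],[0,0,0],[0,0,0]],"gripper":[0,0,0,0,0.4]}' 60
python3 -m crank '{"travel":[[0,0,0],[0,0,0],[0,0,0],[0,0,0],[0,0,0]],"turn":[[0,0,0],[0,0,0],[0,0,0],[0,0,0],[0,0,0]],"gripper":[0.6,0.8,1,1,1]}' 60
python3 -m crank '{"travel":[[0,0,0],[0,0,0],[0,0,0],[0,0,0],[0,0,0]],"turn":[[0,0,0],[0,0,0],[0,0,0],[0,0,0],[0,0,0]],"gripper":[1,1,1,1,1]}' 60
```

```text
clock: 17.25
position: [0.5432, -0.3061, 0.0036]
tool_rot: [3.141, -0.001, 3.017]
force: [0.2, 0.5, 1.1]
grip_width: 0.0732
finger_force: 0.0
clock: 17.75
position: [0.5437, -0.3066, 0.005]
tool_rot: [-3.141, 0.001, 3.017]
force: [-2.0, 0.9, 8.3]
grip_width: 0.014
finger_force: 59.2
clock: 18.25
position: [0.5437, -0.3066, 0.005]
tool_rot: [-3.141, 0.001, 3.017]
force: [-1.7, 1.0, 8.6]
grip_width: 0.014
finger_force: 59.2
```

```bash
python3 -m crank '{"travel":[[0,0,1],[0,0,3],[0,0,6],[0,0,9],[0,0,10]],"turn":[[0,0,0],[0,0,0],[0,0,0],[0,0,0],[0,0,0]],"gripper":[1,1,1,1,1]}' 80
python3 -m crank '{"travel":[[0,2,0],[-1,6,0],[-2,11,0],[-3,15.5,0],[-3.9,20,0]],"turn":[[0,0,0],[0,0,0],[0,0,2],[0,0,5],[0,0,6.9]],"gripper":[1,1,1,1,1]}'
python3 -m crank '{"travel":[[0,4.5,0],[0,9,0],[0,13.5,0],[0,18,0],[0,22,0]],"turn":[[0,0,0],[0,0,0],[0,0,0],[0,0,0],[0,0,0]],"gripper":[1,1,1,1,1]}'
python3 -m crank '{"travel":[[0,3,0],[0,5,0],[0,6.5,0],[0,6.7,0],[0,6.7,0]],"turn":[[0,0,0],[0,0,0],[0,0,0],[0,0,0],[0,0,0]],"gripper":[1,1,1,1,1]}'
python3 -m crank '{"travel":[[0,0,0],[0,0,0],[0,0,0],[0,0,0],[0,0,0]],"turn":[[0,0,0],[0,0,0],[0,0,0],[0,0,0],[0,0,0]],"gripper":[1,1,1,1,1]}'
```

```text
clock: 18.75
position: [0.5444, -0.3072, 0.1077]
tool_rot: [-3.14, 0.004, 3.016]
force: [0.6, -0.5, -3.0]
grip_width: 0.013
finger_force: 78.4
clock: 19.25
position: [0.5034, -0.1047, 0.1042]
tool_rot: [3.141, -0.0, 3.139]
force: [1.2, 1.1, -1.9]
grip_width: 0.013
finger_force: 78.4
clock: 19.75
position: [0.5038, 0.1158, 0.1042]
tool_rot: [3.141, -0.0, 3.138]
force: [0.6, -0.4, -1.8]
grip_width: 0.0133
finger_force: 78.4
clock: 20.25
position: [0.5043, 0.1799, 0.1041]
tool_rot: [-3.141, -0.0, 3.137]
force: [1.2, 0.1, -2.9]
grip_width: 0.0134
finger_force: 78.4
clock: 20.75
position: [0.5044, 0.1803, 0.1043]
tool_rot: [-3.142, 0.0, 3.137]
force: [-0.7, 0.4, -2.6]
grip_width: 0.0133
finger_force: 78.4
```

```bash
python3 -m crank '{"travel":[[0,0,-2],[0,0,-4],[0,0,-6],[0,0,-7],[0,0,-7.5]],"turn":[[0,0,0],[0,0,0],[0,0,0],[0,0,0],[0,0,0]],"gripper":[1,1,1,1,1]}'
python3 -m crank '{"travel":[[0.2,0,0],[0.4,0,0],[0.6,0,0],[0.8,0,0],[0.8,0,0]],"turn":[[0,0,0],[0,0,0],[0,0,0],[0,0,0],[0,0,0]],"gripper":[1,1,1,1,1]}'
python3 - <<'E'
from workcell import bot
import cv2,numpy as np
o=[]
for n,(x0,y0) in (("top",(178,135)),("scene",(275,150))):
    f=np.ascontiguousarray(bot.grab_frame(n)["pixels"][:,:,::-1]); cv2.imwrite(f"pics/{n}3.png",f)
    o.append(cv2.resize(f[y0:y0+75,x0:x0+50],None,fx=8,fy=8,interpolation=cv2.INTER_CUBIC))
cv2.imwrite("pics/c3.png",cv2.convertScaleAbs(np.hstack(o),alpha=1.4))
E
```

```text
clock: 21.25
position: [0.5041, 0.1803, 0.0286]
tool_rot: [-3.141, -0.001, 3.137]
force: [0.7, -0.1, -2.4]
grip_width: 0.0135
finger_force: 78.4
clock: 21.75
position: [0.5129, 0.1805, 0.0297]
tool_rot: [3.141, 0.001, 3.137]
force: [0.4, 0.7, -2.4]
grip_width: 0.0134
finger_force: 78.4
```

View pics/c3.png

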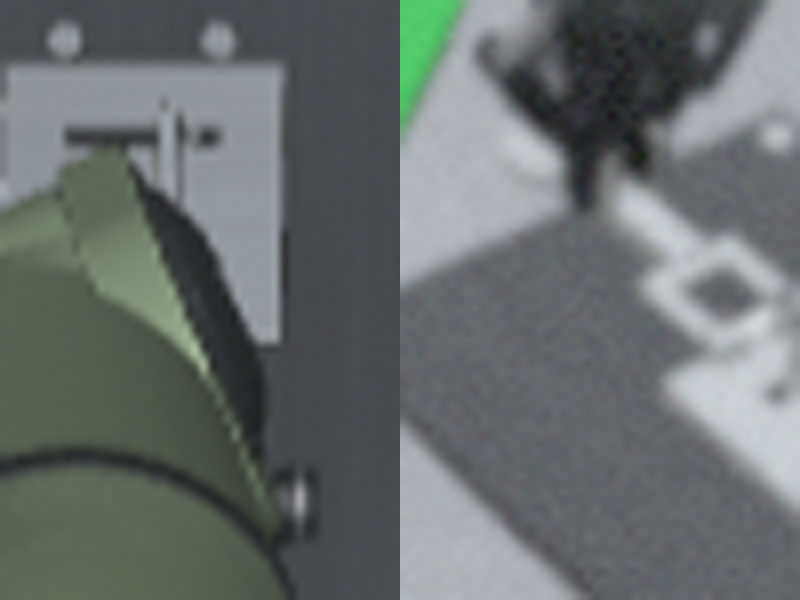

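```bash
python3 -m crank '{"travel":[[0.3,-0.05,0],[0.6,-0.05,0],[0.9,-0.05,0],[1.2,-0.05,0],[1.4,-0.05,0]],"turn":[[0,0,0],[0,0,0],[0,0,0],[0,0,0],[0,0,0]],"gripper":[1,1,1,1,1]}'
python3 -m crank '{"travel":[[0.1,0,0],[0.2,0,0],[0.3,0,0],[0.4,0,0],[0.4,0,0]],"turn":[[0,0,0],[0,0,0],[0,0,0],[0,0,0],[0,0,0]],"gripper":[1,1,1,1,1]}'
python3 -m crank '{"travel":[[0.1,0,0],[0.2,0,0],[0.3,0,0],[0.3,0,0],[0.3,0,0]],"turn":[[0,0,0],[0,0,0],[0,0,0],[0,0,0],[0,0,0]],"gripper":[1,1,1,1,1]}'
```

```text
clock: 22.35
position: [0.5267, 0.18, 0.0293]
tool_rot: [-3.142, 0.0, 3.137]
force: [0.5, -0.2, -2.0]
grip_width: 0.0132
finger_force: 78.4
clock: 22.85
position: [0.5305, 0.18, 0.0293]
tool_rot: [3.142, 0.0, 3.137]
force: [-0.1, 0.1, -2.0]
grip_width: 0.0134
finger_force: 78.4
clock: 23.35
position: [0.5331, 0.1801, 0.0292]
tool_rot: [-3.142, -0.001, 3.137]
force: [-2.9, 0.5, -1.9]
grip_width: 0.0135
finger_force: 78.5
```

```bash
python3 -m crank '{"travel":[[0.05,0,0],[0.1,0,0],[0.15,0,0],[0.2,0,0],[0.2,0,0]],"turn":[[0,0,0],[0,0,0],[0,0,0],[0,0,0],[0,0,0]],"gripper":[1,1,1,1,1]}'
python3 -m crank '{"travel":[[0.05,0,0],[0.1,0,0],[0.15,0,0],[0.2,0,0],[0.2,0,0]],"turn":[[0,0,0],[0,0,0],[0,0,0],[0,0,0],[0,0,0]],"gripper":[1,1,1,1,1]}'
```

```text
clock: 23.85
position: [0.5353, 0.18, 0.0293]
tool_rot: [-3.142, -0.0, 3.137]
force: [-4.7, 0.8, -1.4]
grip_width: 0.0135
finger_force: 78.5
clock: 24.35
position: [0.5371, 0.18, 0.0292]
tool_rot: [-3.141, -0.001, 3.137]
force: [-6.1, 1.3, -2.4]
grip_width: 0.0133
finger_force: 78.5
```

Soft, gradual rise: the gate is giving. Continue.

```bash
python3 -m crank '{"travel":[[0.1,0,0],[0.2,0,0],[0.3,0,0],[0.4,0,0],[0.4,0,0]],"turn":[[0,0,0],[0,0,0],[0,0,0],[0,0,0],[0,0,0]],"gripper":[1,1,1,1,1]}'
python3 -m crank '{"travel":[[0.1,0,0],[0.2,0,0],[0.3,0,0],[0.4,0,0],[0.4,0,0]],"turn":[[0,0,0],[0,0,0],[0,0,0],[0,0,0],[0,0,0]],"gripper":[1,1,1,1,1]}'
python3 -m crank '{"travel":[[0.1,0,0],[0.2,0,0],[0.3,0,0],[0.4,0,0],[0.4,0,0]],"turn":[[0,0,0],[0,0,0],[0,0,0],[0,0,0],[0,0,0]],"gripper":[1,1,1,1,1]}'
```

```text
clock: 24.85
position: [0.5407, 0.1799, 0.0291]
tool_rot: [-3.141, -0.002, 3.137]
force: [-8.1, 1.2, -0.9]
grip_width: 0.0133
finger_force: 78.6
clock: 25.35
position: [0.5446, 0.1802, 0.029]
tool_rot: [-3.141, -0.002, 3.137]
force: [-8.0, 2.5, -2.6]
grip_width: 0.0133
finger_force: 78.5
clock: 25.85
position: [0.5487, 0.1805, 0.029]
tool_rot: [3.141, -0.001, 3.138]
force: [-7.4, 4.1, -3.3]
grip_width: 0.0133
finger_force: 78.5
```

```bash
python3 -m crank '{"travel":[[0.1,0,0],[0.2,0,0],[0.3,0,0],[0.4,0,0],[0.4,0,0]],"turn":[[0,0,0],[0,0,0],[0,0,0],[0,0,0],[0,0,0]],"gripper":[1,1,1,1,1]}'
python3 -m crank '{"travel":[[0.1,0,0],[0.2,0,0],[0.3,0,0],[0.4,0,0],[0.4,0,0]],"turn":[[0,0,0],[0,0,0],[0,0,0],[0,0,0],[0,0,0]],"gripper":[1,1,1,1,1]}'
python3 -m crank '{"travel":[[0.1,0,0],[0.2,0,0],[0.3,0,0],[0.4,0,0],[0.4,0,0]],"turn":[[0,0,0],[0,0,0],[0,0,0],[0,0,0],[0,0,0]],"gripper":[1,1,1,1,1]}'
```

```text
clock: 26.35
position: [0.5531, 0.1807, 0.0291]
tool_rot: [3.141, -0.001, 3.138]
force: [-5.1, 4.9, -2.7]
grip_width: 0.0131
finger_force: 78.5
clock: 26.85
position: [0.5581, 0.1796, 0.0294]
tool_rot: [-3.141, 0.001, 3.136]
force: [-0.1, -0.2, -2.7]
grip_width: 0.0132
finger_force: 78.6
clock: 27.35
position: [0.5616, 0.18, 0.0293]
tool_rot: [-3.142, 0.0, 3.137]
force: [-0.0, 0.7, -2.5]
grip_width: 0.0133
finger_force: 78.6
```

```bash
python3 -m crank '{"travel":[[0.1,0,-0.1],[0.2,0,-0.2],[0.2,0,-0.3],[0.2,0,-0.4],[0.2,0,-0.4]],"turn":[[0,0,0],[0,0,0],[0,0,0],[0,0,0],[0,0,0]],"gripper":[1,1,1,1,1]}' 40
python3 -m crank '{"travel":[[0,0,0],[0,0,0],[0,0,0],[0,0,0],[0,0,0]],"turn":[[0,0,0],[0,0,0],[0,0,0],[0,0,0],[0,0,0]],"gripper":[0.8,0.7,0.6,0.4,0.2]}' 20
python3 -m crank '{"travel":[[0,0,0],[0,0,0],[0,0,1],[0,0,4],[0,0,8]],"turn":[[0,0,0],[0,0,0],[0,0,0],[0,0,0],[0,0,0]],"gripper":[0,0,0,0,0]}'
python3 -m crank '{"travel":[[0,-5,3],[0,-10,5],[0,-15,5],[0,-20,5],[0,-22,5]],"turn":[[0,0,0],[0,0,0],[0,0,0],[0,0,0],[0,0,0]],"gripper":[0,0,0,0,0]}'
python3 -m crank '{"travel":[[0,0,0],[0,0,0],[0,0,0],[0,0,0],[0,0,0]],"turn":[[0,0,0],[0,0,0],[0,0,0],[0,0,0],[0,0,0]],"gripper":[0,0,0,0,0]}'
python3 - <<'E'
from workcell import bot
import cv2,numpy as np
o=[]
for n,(x0,y0) in (("top",(178,135)),("scene",(282,150))):
    f=np.ascontiguousarray(bot.grab_frame(n)["pixels"][:,:,::-1]); cv2.imwrite(f"pics/{n}4.png",f)
    o.append(cv2.resize(f[y0:y0+75,x0:x0+50],None,fx=8,fy=8,interpolation=cv2.INTER_CUBIC))
cv2.imwrite("pics/c4.png",cv2.convertScaleAbs(np.hstack(o),alpha=1.4))
E
```

```text
clock: 27.85
position: [0.5634, 0.18, 0.0252]
tool_rot: [-3.142, -0.0, 3.137]
force: [0.4, -1.0, -1.6]
grip_width: 0.0135
finger_force: 78.7
clock: 28.35
position: [0.5634, 0.18, 0.0253]
tool_rot: [-3.142, 0.0, 3.137]
force: [0.0, -0.2, -0.7]
grip_width: 0.0617
finger_force: 0.0
clock: 28.85
position: [0.5625, 0.1796, 0.1056]
tool_rot: [-3.141, -0.002, 3.137]
force: [1.0, 0.4, 0.1]
grip_width: 0.0854
finger_force: 0.0
clock: 29.35
position: [0.5631, -0.0441, 0.1566]
tool_rot: [-3.141, 0.001, 3.134]
force: [-0.2, 1.1, -0.4]
grip_width: 0.0855
finger_force: 0.0
clock: 29.85
position: [0.5635, -0.039, 0.1554]
tool_rot: [3.141, 0.0, 3.138]
force: [-0.2, -0.5, -0.1]
grip_width: 0.085
finger_force: 0.0
```

View pics/c4.png

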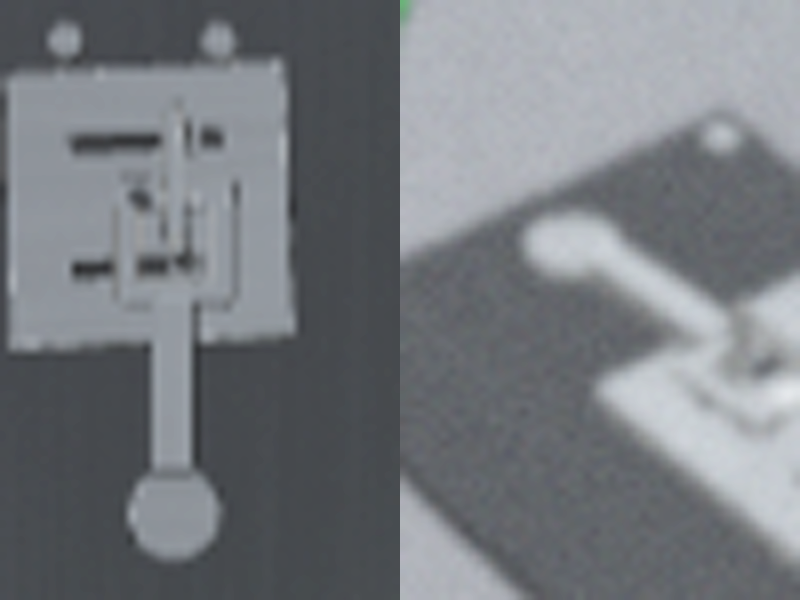

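```bash
python3 - <<'E'
from h import *
np.set_printoptions(suppress=True,precision=4)
F=lambda x,y,z:pix2w("top",(x+.5)/8-.5+178,(y+.5)/8-.5+135,z)
m=[(.055,.055),(.055,-.055),(-.055,-.055),(-.055,.055)]
w=[F(8,75,.02),F(283,60,.02),F(297,335,.02),F(10,350,.02)]
tb,b,r=fit(m,w);print("br",np.degrees(tb),b,r.tolist(),"home err mm",(b-[.6445,.1936])*1e3)
print("edges",[x.round(4).tolist() for x in w])
print("disc",F(174,513,.02),"gate pivot",F(140,195,.03),"back bar",F(172,303,.028))
E
```

```text
br 2.610399559840603 [0.6438 0.1907] [[0.2, 1.2], [-0.2, -0.9], [-0.1, 0.5], [0.1, -0.8]] home err mm [-0.7266 -2.854 ]
edges [[0.696, 0.247], [0.7014, 0.1392], [0.5915, 0.1328], [0.5862, 0.244]]
disc [0.522  0.1797] gate pivot [0.6451 0.1932] back bar [0.6028 0.1805]
```

```bash
python3 -m crank '{"travel":[[0,5,0],[0,10,0],[0,15,0],[-0.4,20,0],[-0.8,25,0]],"turn":[[0,0,0],[0,0,0],[0,0,0],[0,0,0],[0,0,0]],"gripper":[1,1,1,1,1]}'
python3 -m crank '{"travel":[[0,0,0],[0,0,-3],[0,0,-7],[0,0,-7],[0,0,-7]],"turn":[[0,0,0],[0,0,0],[0,0,0],[0,0,0],[0,0,0]],"gripper":[1,1,1,1,1]}'
```

```text
clock: 30.45
position: [0.5549, 0.2119, 0.1553]
tool_rot: [-3.142, 0.0, 3.137]
force: [1.0, -0.2, 0.1]
grip_width: 0.0122
finger_force: 0.0
clock: 30.95
position: [0.5553, 0.2095, 0.0857]
tool_rot: [-3.141, -0.001, 3.137]
force: [-0.3, -0.2, 0.9]
grip_width: -0.0001
finger_force: 0.0
```

```bash
python3 -m crank '{"travel":[[0,0.3,-2],[0,0.3,-4],[0,0.3,-6],[0,0.3,-7.1],[0,0.3,-7.1]],"turn":[[0,0,0],[0,0,0],[0,0,0],[0,0,0],[0,0,0]],"gripper":[1,1,1,1,1]}'
python3 -m crank '{"travel":[[0.4,0,0],[0.8,0,0],[1.2,0,0],[1.5,0,0],[1.5,0,0]],"turn":[[0,0,0],[0,0,0],[0,0,0],[0,0,0],[0,0,0]],"gripper":[1,1,1,1,1]}'
python3 -m crank '{"travel":[[0.1,0,0],[0.2,0,0],[0.3,0,0],[0.4,0,0],[0.4,0,0]],"turn":[[0,0,0],[0,0,0],[0,0,0],[0,0,0],[0,0,0]],"gripper":[1,1,1,1,1]}'
```

```text
clock: 31.45
position: [0.5556, 0.2126, 0.0146]
tool_rot: [-3.141, -0.0, 3.137]
force: [0.7, 0.4, -0.5]
grip_width: 0.0001
finger_force: 0.0
clock: 31.95
position: [0.571, 0.2126, 0.0145]
tool_rot: [3.141, 0.001, 3.137]
force: [-0.4, -0.3, 1.2]
grip_width: 0.0003
finger_force: 0.0
clock: 32.45
position: [0.5745, 0.2127, 0.0143]
tool_rot: [-3.142, 0.0, 3.137]
force: [-0.2, -0.1, -0.5]
grip_width: -0.0004
finger_force: 0.0
```

```bash
python3 -m crank '{"travel":[[0.1,0,0],[0.2,0,0],[0.3,0,0],[0.3,0,0],[0.3,0,0]],"turn":[[0,0,0],[0,0,0],[0,0,0],[0,0,0],[0,0,0]],"gripper":[1,1,1,1,1]}'
python3 -m crank '{"travel":[[0.1,0,0],[0.2,0,0],[0.2,0,0],[0.2,0,0],[0.2,0,0]],"turn":[[0,0,0],[0,0,0],[0,0,0],[0,0,0],[0,0,0]],"gripper":[1,1,1,1,1]}'
python3 -m crank '{"travel":[[0.1,0,0],[0.1,0,0],[0.1,0,0],[0.1,0,0],[0.1,0,0]],"turn":[[0,0,0],[0,0,0],[0,0,0],[0,0,0],[0,0,0]],"gripper":[1,1,1,1,1]}'
```

```text
clock: 32.95
position: [0.5774, 0.2127, 0.0143]
tool_rot: [-3.142, -0.0, 3.137]
force: [-0.0, 0.1, 0.1]
grip_width: 0.0002
finger_force: 0.0
clock: 33.45
position: [0.579, 0.2127, 0.0142]
tool_rot: [-3.141, -0.001, 3.137]
force: [-4.8, 0.2, 2.5]
grip_width: 0.0
finger_force: 2.6
clock: 33.95
position: [0.5792, 0.2128, 0.0141]
tool_rot: [-3.141, -0.002, 3.137]
force: [-9.8, -0.6, 4.4]
grip_width: -0.0003
finger_force: 5.0
```

```bash
python3 -m crank '{"travel":[[0.1,0,0],[0.1,0,0],[0.1,0,0],[0.1,0,0],[0.1,0,0]],"turn":[[0,0,0],[0,0,0],[0,0,0],[0,0,0],[0,0,0]],"gripper":[1,1,1,1,1]}'
python3 -m crank '{"travel":[[0.1,0,0],[0.1,0,0],[0.1,0,0],[0.1,0,0],[0.1,0,0]],"turn":[[0,0,0],[0,0,0],[0,0,0],[0,0,0],[0,0,0]],"gripper":[1,1,1,1,1]}'
python3 -m crank '{"travel":[[-1,0,0],[-2.5,0,0],[-2.5,0,3],[-2.5,0,7],[-2.5,0,11]],"turn":[[0,0,0],[0,0,0],[0,0,0],[0,0,0],[0,0,0]],"gripper":[1,1,1,1,1]}'
python3 -m crank '{"travel":[[4,-5,0],[8,-10,0],[9,-15,0],[9,-18,0],[9,-18,0]],"turn":[[0,0,0],[0,0,0],[0,0,0],[0,0,0],[0,0,0]],"gripper":[1,1,1,1,1]}'
python3 - <<'E'
from workcell import bot
import cv2,numpy as np
from h import *
f=np.ascontiguousarray(bot.grab_frame("top")["pixels"][:,:,::-1]); cv2.imwrite("pics/top5.png",f)
g=cv2.cvtColor(f,cv2.COLOR_BGR2GRAY)
def edges(f):
    # plate edges by gradient in 4x upsampled crop: print line fits
    out={}
    for name,pts,d in (("right",[(u,v) for v in range(147,178,2) for u in [213]],(1,0)),("top",[(u,145) for u in (182,184,186,192,194,196,198,210,211)],(0,1)),("left",[(179,v) for v in (146,148,150,165,167,169,171,173,175)],(1,0))):
        L=[]
        for u,v in pts:
            s=np.array([g[v,u+k] if d==(1,0) else g[v+k,u] for k in range(-7,8)],float)
            gr=np.abs(np.diff(s));i=gr.argmax();w=gr[max(i-1,0):i+2]
            x=(np.arange(max(i-1,0),max(i-1,0)+len(w))*w).sum()/w.sum()-7+.5
            L.append((u+x,v) if d==(1,0) else (u,v+x))
        out[name]=L
    return out
for n,L in edges(f).items():
    W=np.array([pix2w("top",*p,.02) for p in L]);i=0 if n!="top" else 1
    c=np.polyfit(W[:,i],W[:,1-i],1);print(n,"slope deg",np.degrees(np.arctan(c[0])).round(2),"mid",W.mean(0).round(4),"res",np.abs(np.polyval(c,W[:,i])-W[:,1-i]).max().round(4))
c=cv2.resize(f[130:190,170:240],None,fx=10,fy=10,interpolation=cv2.INTER_CUBIC);cv2.imwrite("pics/c5.png",cv2.convertScaleAbs(c,alpha=1.4))
E
```

```text
clock: 34.45
position: [0.5794, 0.2128, 0.014]
tool_rot: [-3.141, -0.004, 3.138]
force: [-14.6, 0.2, 9.7]
grip_width: -0.0001
finger_force: 7.5
clock: 34.95
position: [0.5796, 0.2128, 0.014]
tool_rot: [-3.141, -0.005, 3.138]
force: [-19.0, 0.7, 12.9]
grip_width: -0.0001
finger_force: 10.0
clock: 35.45
position: [0.5574, 0.2125, 0.1255]
tool_rot: [-3.141, 0.0, 3.137]
force: [0.7, -0.7, 0.3]
grip_width: 0.0001
finger_force: 0.0
clock: 35.95
position: [0.6484, 0.0244, 0.1244]
tool_rot: [-3.138, 0.001, 3.129]
force: [-0.4, 0.3, 0.5]
grip_width: -0.0
finger_force: 0.0
right slope deg -1.68 mid [0.6374 0.1376] res 0.0137
top slope deg -0.17 mid [0.6917 0.196 ] res 0.0194
left slope deg 1.72 mid [0.636 0.246] res 0.0004
```

```bash
cat > sq.py <<'E'
import cv2,numpy as np,sys
from h import *
from scipy.optimize import minimize
def locate(fn):
    f=cv2.imread(fn); s=6; x0,y0=168,133
    g=cv2.resize(cv2.cvtColor(f,cv2.COLOR_BGR2GRAY)[y0:y0+65,x0:x0+60],None,fx=s,fy=s,interpolation=cv2.INTER_CUBIC)
    t,b=cv2.threshold(cv2.GaussianBlur(g,(5,5),0),0,255,cv2.THRESH_OTSU)
    b=cv2.morphologyEx(b,cv2.MORPH_CLOSE,np.ones((61,61)))
    b=cv2.morphologyEx(b,cv2.MORPH_OPEN,np.ones((121,121)))if 0 else b
    k=cv2.getStructuringElement(cv2.MORPH_ELLIPSE,(131,131)); b=cv2.morphologyEx(b,cv2.MORPH_OPEN,k)
    c=max(cv2.findContours(b,cv2.RETR_EXTERNAL,cv2.CHAIN_APPROX_NONE)[0],key=cv2.contourArea)[:,0]
    W=np.array([pix2w("top",(x+.5)/s-.5+x0,(y+.5)/s-.5+y0,.02) for x,y in c])
    def cost(p):
        q=np.abs((W-p[:2]/1e3)@rot(p[2]/50))*1e3   # world->bracket
        d=np.maximum(q[:,0],q[:,1])-p[3]
        ok=np.minimum(q[:,0],q[:,1])<25             # away from rounded corners
        return np.mean(np.sqrt(1+d[ok]**2))
    best=min((minimize(cost,[644,191,a,55],method="Nelder-Mead",options=dict(maxiter=2000)) for a in(0,2)),key=lambda r:r.fun)
    print(fn,best.x[:2].round(1),"deg",np.degrees(best.x[2]/50).round(2),"half",best.x[3].round(1),"cost",round(best.fun,2))
for a in sys.argv[1:]: locate(a)
E
python3 sq.py pics/top2.png pics/top4.png pics/top5.png pics/top1.png
```

```text
pics/top2.png [644.7 194.7] deg 0.0 half 55.0 cost 1.07
pics/top4.png [643.4 191.8] deg 0.0 half 55.6 cost 1.26
pics/top5.png [644.  191.7] deg 0.71 half 55.3 cost 1.1
pics/top1.png [645.2 188.3] deg 0.0 half 54.9 cost 1.04
```

```bash
sed -i 's/for a in(0,2)/for a in(-1,.5,1,3)/' sq.py; python3 sq.py pics/top2.png pics/top4.png pics/top5.png pics/top1.png
```

```text
pics/top2.png [644.7 194.8] deg -0.25 half 55.0 cost 1.06
pics/top4.png [643.4 191.7] deg 0.82 half 55.6 cost 1.25
pics/top5.png [644.  191.7] deg 0.71 half 55.3 cost 1.1
pics/top1.png [645.2 188.3] deg -0.02 half 54.9 cost 1.04
```

```bash
cat > ed.py <<'E'
import cv2,numpy as np,sys
from h import *
def w2b(fn):
    g=cv2.cvtColor(cv2.imread(fn),cv2.COLOR_BGR2GRAY).astype(float)
    def cross(s):  # dark -> bright crossing at half level, first from outside
        m=(s[:4].mean()+s[-3:].mean())/2; i=np.argmax(s>m); return i-1+(m-s[i-1])/(s[i]-s[i-1]) if i>0 else np.nan
    # sample in world: from outside inwards, 0.5 mm steps
    def prof(p,d,n=60):
        P=[np.r_[np.array(p)+np.array(d)*k*.0005,.02] for k in range(n)]
        uv=np.array([w2pix("top",q) for q in P],np.float32)
        return cv2.remap(g.astype(np.float32),uv[:,0].reshape(1,-1),uv[:,1].reshape(1,-1),cv2.INTER_LINEAR)[0]
    for name,pts,d in (("left",[(x,.262) for x in np.arange(.60,.66,.004)],(0,-1)),("right",[(x,.122) for x in np.arange(.60,.69,.004)],(0,1)),
                       ("near",[(.574,y) for y in [*np.arange(.146,.164,.003),*np.arange(.204,.238,.003)]],(1,0)),("far",[(.714,y) for y in np.arange(.178,.21,.003)],(-1,0))):
        e=np.array([np.array(p)+np.array(d)*.0005*cross(prof(p,d)) for p in pts]); i=0 if d[0]==0 else 1
        e=e[~np.isnan(e).any(1)]
        c=np.polyfit(e[:,i],e[:,1-i],1); r=np.abs(np.polyval(c,e[:,i])-e[:,1-i]); e=e[r<=np.median(r)*2.5]; c=np.polyfit(e[:,i],e[:,1-i],1)
        at=.6445 if i==0 else .1936
        print(fn[5:9],name,"deg",round(np.degrees(c[0])*(1 if i==0 else -1),2),"at mid",round(np.polyval(c,at),4),"n",len(e))
for a in sys.argv[1:]: w2b(a)
E
python3 ed.py pics/top2.png pics/top4.png pics/top5.png
```

```text
top2 left deg 0.22 at mid 0.2491 n 11
top2 right deg -0.06 at mid 0.1399 n 23
top2 near deg -0.28 at mid 0.5888 n 19
top2 far deg -0.31 at mid 0.7002 n 8
top4 left deg 1.36 at mid 0.2462 n 12
top4 right deg 1.46 at mid 0.1367 n 22
top4 near deg 2.3 at mid 0.5884 n 19
top4 far deg 1.65 at mid 0.6992 n 10
top5 left deg 1.02 at mid 0.2462 n 12
top5 right deg 1.42 at mid 0.1367 n 23
top5 near deg 2.03 at mid 0.5888 n 19
top5 far deg 1.38 at mid 0.6993 n 11
```

```bash
python3 -m crank '{"travel":[[-2,3,0],[-2.1,6,-3],[-2.1,7.5,-6],[-2.1,7.5,-9],[-2.1,7.5,-9]],"turn":[[0,0,0],[0,0,0],[0,0,0],[0,0,0],[0,0,0]],"gripper":[1,1,1,1,1]}'
python3 -m crank '{"travel":[[0,0.5,-1],[0,1,-2],[0,1.2,-2],[0,1.2,-2],[0,1.2,-2]],"turn":[[0,0,0],[0,0,0],[0,0,0],[0,0,0],[0,0,0]],"gripper":[1,1,1,1,1]}'
```

```text
clock: 36.5
position: [0.624, 0.1091, 0.031]
tool_rot: [-3.141, -0.005, 3.139]
force: [-1.2, -0.3, 0.1]
grip_width: -0.0002
finger_force: 0.0
clock: 37.0
position: [0.6269, 0.1196, 0.015]
tool_rot: [3.141, 0.001, 3.137]
force: [-0.5, -0.0, -0.2]
grip_width: -0.0
finger_force: 0.0
```

```bash
python3 -m crank '{"travel":[[0,0.2,0],[0,0.4,0],[0,0.6,0],[0,0.8,0],[0,0.9,0]],"turn":[[0,0,0],[0,0,0],[0,0,0],[0,0,0],[0,0,0]],"gripper":[1,1,1,1,1]}'
python3 -m crank '{"travel":[[0,0.1,0],[0,0.15,0],[0,0.2,0],[0,0.25,0],[0,0.25,0]],"turn":[[0,0,0],[0,0,0],[0,0,0],[0,0,0],[0,0,0]],"gripper":[1,1,1,1,1]}'
python3 -m crank '{"travel":[[0,0.1,0],[0,0.15,0],[0,0.2,0],[0,0.2,0],[0,0.2,0]],"turn":[[0,0,0],[0,0,0],[0,0,0],[0,0,0],[0,0,0]],"gripper":[1,1,1,1,1]}'
python3 -m crank '{"travel":[[0,0.1,0],[0,0.1,0],[0,0.1,0],[0,0.1,0],[0,0.1,0]],"turn":[[0,0,0],[0,0,0],[0,0,0],[0,0,0],[0,0,0]],"gripper":[1,1,1,1,1]}'
```

```text
clock: 37.5
position: [0.6264, 0.1289, 0.0143]
tool_rot: [-3.142, -0.0, 3.137]
force: [-0.1, -1.1, -0.7]
grip_width: -0.0
finger_force: 1.3
clock: 38.0
position: [0.6262, 0.1295, 0.0142]
tool_rot: [-3.14, -0.001, 3.136]
force: [-1.1, -7.3, 2.9]
grip_width: 0.0002
finger_force: 3.9
clock: 38.5
position: [0.6259, 0.1312, 0.0142]
tool_rot: [-3.139, -0.001, 3.136]
force: [-2.9, -9.2, 4.3]
grip_width: -0.0001
finger_force: 4.8
clock: 39.0
position: [0.6259, 0.132, 0.0142]
tool_rot: [-3.139, -0.002, 3.136]
force: [-3.5, -10.5, 4.9]
grip_width: -0.0003
finger_force: 5.1
```

Sliding again; a bit further, until it stops at the side pin.

```bash
python3 -m crank '{"travel":[[0,0.1,0.02],[0,0.1,0.02],[0,0.1,0.02],[0,0.1,0.02],[0,0.1,0.02]],"turn":[[0,0,0],[0,0,0],[0,0,0],[0,0,0],[0,0,0]],"gripper":[1,1,1,1,1]}'
python3 -m crank '{"travel":[[0,0.1,0.02],[0,0.1,0.02],[0,0.1,0.02],[0,0.1,0.02],[0,0.1,0.02]],"turn":[[0,0,0],[0,0,0],[0,0,0],[0,0,0],[0,0,0]],"gripper":[1,1,1,1,1]}'
```

```text
clock: 39.5
position: [0.6257, 0.1326, 0.0142]
tool_rot: [-3.139, -0.002, 3.135]
force: [-3.3, -10.3, 5.3]
grip_width: -0.0
finger_force: 5.9
clock: 40.0
position: [0.6257, 0.1328, 0.0143]
tool_rot: [-3.138, -0.002, 3.135]
force: [-4.5, -15.7, 1.4]
grip_width: -0.0002
finger_force: 7.6
```

```bash
python3 -m crank '{"travel":[[0,-1.5,0],[0,-3,0],[0,-4,3],[0,-6,7],[0,-9,11]],"turn":[[0,0,0],[0,0,0],[0,0,0],[0,0,0],[0,0,0]],"gripper":[1,1,1,1,1]}'
python3 - <<'E'
from workcell import bot
import cv2
cv2.imwrite("pics/top6.png",bot.grab_frame("top")["pixels"][:,:,::-1])
E
python3 ed.py pics/top6.png
```

```text
clock: 40.5
position: [0.6261, 0.0461, 0.1258]
tool_rot: [3.141, -0.0, 3.139]
force: [0.3, -0.8, 0.2]
grip_width: 0.0003
finger_force: 0.0
top6 left deg 0.96 at mid 0.2493 n 11
top6 right deg 0.99 at mid 0.1398 n 23
top6 near deg 0.18 at mid 0.5894 n 19
top6 far deg 1.89 at mid 0.6998 n 9
```

```bash
python3 - <<'E'
from workcell import bot
import cv2,numpy as np
o=[]
for n,(x0,y0) in (("top",(178,135)),("scene",(300,160))):
    f=np.ascontiguousarray(bot.grab_frame(n)["pixels"][:,:,::-1]); cv2.imwrite(f"pics/{n}7.png",f)
    o.append(cv2.resize(f[y0:y0+75,x0:x0+50],None,fx=8,fy=8,interpolation=cv2.INTER_CUBIC))
cv2.imwrite("pics/c7.png",cv2.convertScaleAbs(np.hstack(o),alpha=1.3))
E
```

```text
(no output)
```

View pics/c7.png

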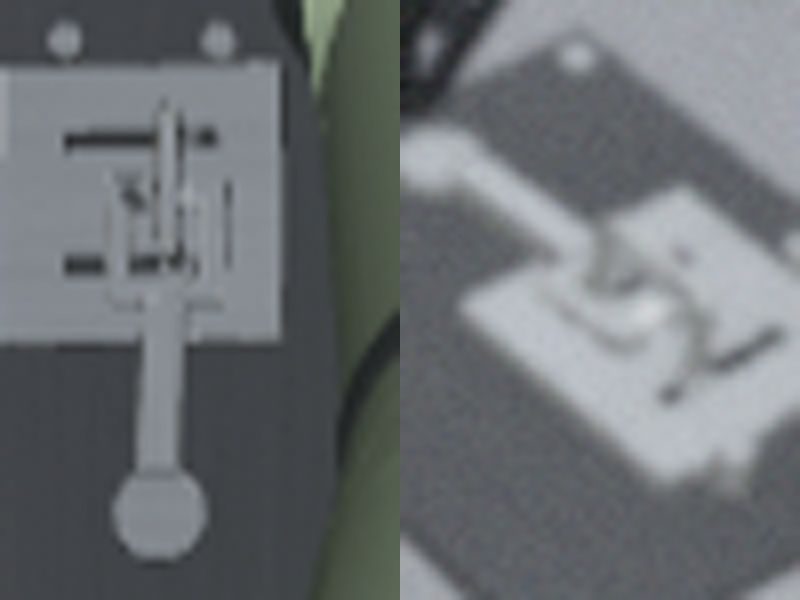

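```bash
python3 -c "
from workcell import bot
print(bot.job_done())"
```

```text
the job is handed in; nothing more can be done
None
```

I handed the job in at about 41 s, result unseen: the snap hook is clipped on the near upright with its gate shut by force and picture, and the bracket is back home to within about 1 mm and 1°, after clipping had turned it and I pushed it back.

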